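Run a specimen carrier round the bent drying rail to its stop

ROBOT

A 6-joint arm with a two-finger parallel gripper is mounted at the origin on a cart in front of the work surface, level with it; the furniture and walls round the work are solid. World frame = base frame: x ahead of the robot, y to its left, z up, the work surface at z = 0. Lengths are in m, angles in degrees, forces in N, time in s.
With the tool pointing down it reaches from about 0.35 to 0.875 m from the base axis. Payload 4.2 kg.
Tool frame: the origin (TCP) lies midway between the tips of the shut fingers; the grasp point (between the pads) lies 19 mm behind it (r.pinch_z is the distance from the TCP to the grasp point, in m); z points along the fingers, y is the line along which they close (so a half turn about z gives the same grasp; the last joint's range is limited). The gripper opens to 87 mm and grips with 3 to 60 N. Pads are 19 mm wide; open, the fingers measure 117 mm over their backs; the gripper's body (75 mm by 190 mm) begins 51 mm behind the grasp point.
Start: joints at [-53.022, 22.042, 0.453, 0, -68.411, -14.817], TCP at [0.236, -0.579, 0.189] pointing down, gripper open.
Joint ranges: [-179.83, 179.83], [-69.29, 118.12], [-61.27, 80.66], [-181.25, 117.63], [-171.15, -9.14], [-177.46, 177.46]. Speed limits (degrees/s): [159.86, 159.86, 180, 180, 180, 180].

INTERFACE

Orientations are given as a 3x3 rotation matrix whose columns are the frame's x, y, z axes.
In Python, from station import r, imaging, models gives the robot as it stands. The module is installed in compiled form; this text tells all that it offers.
- The arm moves only by the tool apply_moves, never from a script. Its argument "moves" is a list of rows, each a list of 2 entries, a list of its own where there are three numbers: the shift along the tool's x, y, z in m, then the turn about the tool's z in degrees. A call has 1 to 5 rows; each row shifts and turns the commanded pose from where the row before left it, along the tool's axes as they then stand; what a row does not reach is not made up. A row lasts 1/12 s, in which the tool goes at most 41.7 mm and 7.16 degrees, less where a joint would pass 70% of its speed; a pose out of reach is approached as far as the arm can. A call is refused whole if a number of a shift passes 0.0417 or a number of a turn 7.16, either way. A call with a gripper value outside its range is refused whole. "hand" is the finger opening in m, from 0 to 0.087, set as the call begins (left out, the last holds). The fingers move at their own pace and stop on an object; the grip force is fixed at half the most. Time passes only in rows, so rows that do not move let the fingers close. It gives the time, the measured TCP pose, the force, the opening and the grip force at its end, in the units of the state.
- r.sense(): the state, without advancing time (a new reading comes with each control period).
- imaging.capture(name): name is "scene" or "top" or "wrist"; returns a dict with "frame" (480x640x3 uint8, blue, green, red), "intrinsics" (3x3 intrinsics, pixels), "eye" and "orientation" of the camera in the world. Camera axes: x right, y down, z forward; pixel columns grow to the right and rows downward; lengths in m; the calibration is good to about 2 mm. A picture is of the moment at which its call begins. There is no depth.
- r.finish_job(): hands the job in; it is judged then, once.
Trained networks look in a picture, given as the dict that the camera call returned (one of the last four; its "shot" number tells which), for a name from the list of things; names that differ only in an ending like _2 or _b are one class to them, and where a whole thing is asked for, a point or a joint stands for the part that bears it (a point fixed in the world has none). Each returns a list of dicts, best first, with "confidence" (0 to 1); they miss things now and then, are a little off and sometimes report something else, mostly with a low value. They report only what shows in the picture. A call takes as long as a camera call.
- models.cut_out(picture, target): "region" (480x640 bool, what is visible of it) and "extent" ([left, top, width, height] as shares, 0 to 1, of the picture: columns of its width, rows of its height, round what is visible of it).
- models.place_of(picture, target): "at" ([column, row] as shares, 0 to 1, of the picture: columns of its width, rows of its height: a listed point, or the origin of a listed thing).
The state is a dict: "time_s": time; "joints": joint angles; "joint_velocities": joint speeds; "effort": joint torques, N m; "tcp_pos": TCP position; "ee_rot": TCP orientation; "wrist_force": force on the tool from outside, world axes, zero at the start; "moment": the same for the moment, N m; "gripper_width": opening from 0.0 (shut) to 1.0 (fully open); "gripper_force": force on a finger pad.
Only numpy, scipy, OpenCV 4.12 (cv2) and the standard library are available. Lean on these libraries where they do the work, as an engineer would, in place of code of your own. Each camera call takes 0.05 s, during which the arm holds its last target. There are 200 camera calls.

TASK

Put the eye of the standing specimen carrier over the open end of the bent rod on the stand, slide the carrier along the rod round both bends, and press it lightly home against the stop collar. Let go there, so that it hangs touching the collar. Feel your way gently so that the rod is never forced, and leave the jar, vial, bottle and small beaker alone.

Things in the scene. Friction and masses are not known exactly. Their poses are not given: they have to be found in the camera images.
- carrier: bare aluminium specimen carrier, 120 g, standing on a round foot; origin under the foot's centre, z up. Black puck between 32 mm discs (up to 25 mm), 7 mm stem, eye ring, then a flat grip tab: 24 mm along x, 8 mm thick across y, 72 to 108 mm up. Pinch the tab across y, fingertips no lower than 73 mm above the foot. Either way round fits the rod; heavy at the foot, it hangs upright
- eye (a point): centre of the carrier's eye, 55 mm above the foot, axes as the carrier: a ring of 14 mm bore, 22 mm outside, 10 mm long, bore axis along x. On the 8 mm rod it has 3 mm play all round and jams if turned more than about 0.4 rad off the rod's direction
- stand: stand fixed to the bench, z up; origin under the centre of its grey 90x90x12 mm foot. A 14 mm column bears a 26 mm square clamp boss, centre 115 mm up, top 127 mm
- boss (a point): rod axis at the boss centre, axes as the stand. The rod (steel, 8 mm, level, rigid) leaves along y. Seen from above, going out: straight about 115 mm, bend LEFT about 0.95 rad, straight about 50, bend RIGHT about 1.1 rad, straight about 75 to the open end; bend radius 30 mm. Bent by hand: bends vary by 0.15 rad, straights by 20, 8, 20 mm, measured by no entry: feel or see the way
- tip (a point): the open end of the rod, on its axis; x points out of the rod along its last straight, z up
- stop: dark steel stop collar, 20 mm diameter, 12 mm long, fast on the rod's first straight, its face 35 to 59 mm from the boss centre. Origin on the rod axis at its face towards the open end; x points along the rod towards the open end, z up. The carrier is home when the eye's centre is 5 mm in front of this origin
- vial: bystander: vial with black cap, 24 mm diameter, 50 mm high, loose; origin under its centre
- jar: bystander: white cream jar, 50 mm diameter, 52 mm high, loose; origin under its centre
- amber_bottle: bystander: amber bottle, 47 mm diameter, 103 mm high, loose; origin under its centre
- small_beaker: bystander: small beaker, 47 mm diameter, 56 mm high, loose; origin under its centre

How it is judged:
By the outcome, as a careful person would: the job done as asked, in the order asked, and still so for the second after the job is handed in, with the robot touching nothing.
It also fails if it takes over 72 s, if anything falls off the work surface, if the arm or the gripper's body presses on something with over 40 N, if the wrist force passes 120 N, or if a joint passes its speed limit or range.

## Working session

There is one attempt and no reset: what is moved stays moved. The work goes in short steps, Python scripts to look and compute and a tool call to move; the robot and the scene stay as the last step left them, time stands still between calls to the robot, and variables do not carry over. Pictures are saved under pics/ and viewed, at most 10 in all, crops included, and the job is handed in when it is done.

Besides the shell and the picture viewer there is one more tool, called after "Request:" by a JSON object that holds its "method" and its "body", one argument or row to a line. apply_moves: Moves the arm, as the interface text tells. Its arguments: {"type":"object","properties":{"moves":{"type":"array"},"hand":{"type":"number"}},"required":["moves"]}

```bash
mkdir -p pics; cat > h.py <<'E'
import numpy as np, cv2
from station import r, imaging, models
def px(p,P):
    K=np.array(p["intrinsics"]);R=np.array(p["orientation"]);e=np.array(p["eye"])
    c=(np.atleast_2d(P)-e)@R; q=c@K.T; return q[:,:2]/q[:,2:]
def ray(p,uv):
    K=np.array(p["intrinsics"]);R=np.array(p["orientation"])
    d=R@np.linalg.solve(K,[uv[0],uv[1],1]); return np.array(p["eye"]),d/np.linalg.norm(d)
def onz(p,uv,z):
    e,d=ray(p,uv); return e+d*(z-e[2])/d[2]
def tri(ps,uvs):
    A=0;b=0
    for p,uv in zip(ps,uvs):
        e,d=ray(p,uv);M=np.eye(3)-np.outer(d,d);A=A+M;b=b+M@e
    x=np.linalg.solve(A,b);res=[np.linalg.norm((np.eye(3)-np.outer(ray(p,u)[1],ray(p,u)[1]))@(x-ray(p,u)[0])) for p,u in zip(ps,uvs)]
    return x,max(res)
E
python3 - <<'E'
from h import *
np.set_printoptions(precision=3,suppress=True)
ps={}
for n in("scene","top"):
    p=imaging.capture(n);ps[n]=p;cv2.imwrite(f"pics/{n}0.png",p["frame"]);print(n,p["eye"],np.array(p["intrinsics"])[0,0])
for t in("carrier","eye","stand","boss","tip","stop","vial","jar","amber_bottle","small_beaker"):
    o={}
    for n,p in ps.items():
        m=models.place_of(p,t)
        if m:
            o[n]=np.array(m[0]["at"])*[640,480];print(t,n,o[n],m[0]["confidence"],len(m))
    if len(o)==2: print("   ",*tri([ps[n] for n in o],list(o.values())))
print(r.sense())
E
```

```text
scene [-0.565  0.629  0.951] 533.6980866658979
top [0.201 0.078 1.507] 597.7788801306247
carrier scene [295.616 277.104] 0.74 1
carrier top [277.504 234.48 ] 0.46 1
    [ 0.512  0.189 -0.002] 0.0005076050551259993
eye scene [296.512 257.904] 0.72 1
eye top [399.616 283.92 ] 0.64 2
    [0.422 0.047 0.109] 0.16190750008837773
stand scene [411.584 232.8  ] 0.62 2
stand top [438.976 220.896] 0.67 1
    [ 0.55  -0.225  0.002] 0.0014289697557107676
boss scene [416.576 200.496] 0.68 1
tip scene [357.824 232.896] 0.57 1
tip top [344.384 239.712] 0.58 1
    [0.473 0.02  0.123] 0.002714871831199377
stop scene [405.312 205.824] 0.41 1
stop top [429.12 206.4 ] 0.44 1
    [ 0.557 -0.187  0.108] 0.005352059645120747
vial scene [412.928 272.784] 0.59 2
vial top [399.808 287.28 ] 0.45 1
    [ 0.379 -0.119  0.002] 0.003685267161497395
jar scene [463.488 251.184] 0.71 2
jar top [467.328 274.608] 0.91 2
    [ 0.404 -0.299  0.005] 0.008993110136034866
amber_bottle scene [229.504 324.816] 0.55 1
amber_bottle top [189.504 273.888] 0.74 2
    [ 0.409  0.413 -0.001] 0.0008898416941448279
small_beaker scene [208.384 308.112] 0.7 1
small_beaker top [171.072 242.208] 0.52 1
    [0.484 0.453 0.011] 0.007894976737724074
{'time_s': 1.1, 'joints': array([-53.022,  22.042,   0.454,  -0.   , -68.412, -14.816]), 'joint_velocities': array([ 0.088,  0.097, -0.004,  0.006,  0.094,  0.027]), 'effort': array([  0.   , -39.048,  18.763,   4.224,   0.016,  -0.   ]), 'tcp_pos': array([ 0.236, -0.579,  0.189]), 'ee_rot': array([[-0.926, -0.377,  0.   ],
       [-0.377,  0.926,  0.   ],
       [-0.   ,  0.   , -1.   ]]), 'wrist_force': array([ 1.061, -0.552, -0.345]), 'moment': array([-0.009,  0.028, -0.001]), 'gripper_force': 0.0, 'gripper_width': 1.001072943940018}
```

```bash
python3 - <<'E'
import cv2
t=cv2.imread("pics/top0.png")[180:300,250:490];cv2.imwrite("pics/topc.png",cv2.resize(t,(800,400),interpolation=cv2.INTER_CUBIC))
t=cv2.imread("pics/scene0.png")[170:320,260:460];cv2.imwrite("pics/scenec.png",cv2.resize(t,(800,600),interpolation=cv2.INTER_CUBIC))
E
```

```text
(no output)
```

View pics/topc.png

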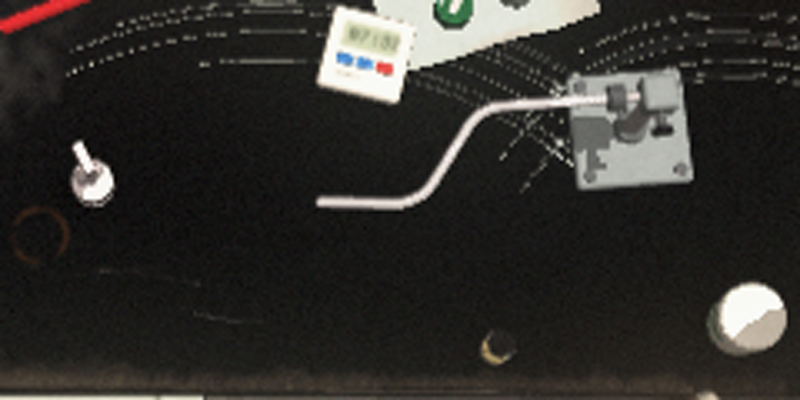

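View pics/scenec.png

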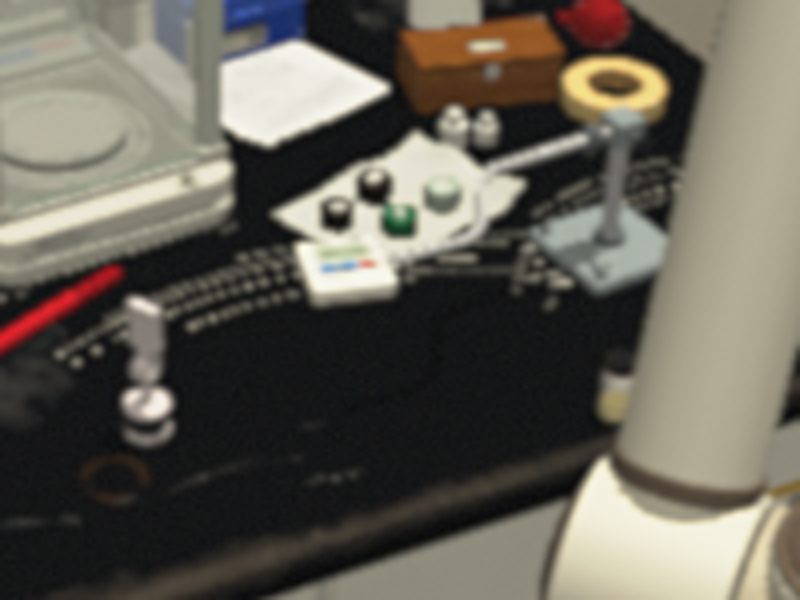

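The top crop shows the rod running from the boss at (660,97) through bends near (490,107) and (420,195) to the open end at (318,202). The carrier stands at (93,185), with its tab at (82,155). The scene crop shows the carrier at (148,420) standing clear. I'll raise the arm and turn the tool so its x axis lies along world -y.

Request:
{"method": "apply_moves", "body": {
  "moves": [
    [[0,0,-0.018],-6.8],
    [[0,0,-0.018],-6.8],
    [[0,0,-0.018],-6.8],
    [[0,0,-0.018],-6.8],
    [[0,0,-0.018],-6.8]
  ],
  "hand": 0.087
}}

```text
time_s: 1.52
tcp_pos: [0.2357, -0.5787, 0.2803]
ee_rot: [[-0.552, -0.834, 0.0], [-0.834, 0.552, -0.0], [0.0, -0.0, -1.0]]
wrist_force: [-0.5, 0.2, 0.0]
gripper_width: 0.998
gripper_force: 0.0
```

Request:
{"method": "apply_moves", "body": {
  "moves": [
    [[0,0,-0.018],-6.8],
    [[0,0,-0.018],-6.8],
    [[0,0,-0.018],-6.8],
    [[0,0,-0.018],-6.8],
    [[0,0,-0.018],-6.8]
  ]
}}

```text
time_s: 1.93
tcp_pos: [0.2356, -0.5787, 0.3703]
ee_rot: [[0.009, -1.0, 0.0], [-1.0, -0.009, -0.0], [0.0, -0.0, -1.0]]
wrist_force: [0.4, -0.5, 0.5]
gripper_width: 0.998
gripper_force: 0.0
```

```bash
python3 - <<'E'
from h import *
np.set_printoptions(precision=3,suppress=True)
s=r.sense();print(s["tcp_pos"],s["ee_rot"],s["joints"],s["time_s"])
p=imaging.capture("wrist");print(p["eye"],p["orientation"],p["intrinsics"])
E
```

```text
[ 0.236 -0.579  0.37 ] [[ 0.009 -1.     0.   ]
 [-1.    -0.009 -0.   ]
 [ 0.    -0.    -1.   ]] [-53.025  18.845  20.85    0.001 -92.001  53.518] 1.9333
[ 0.236 -0.649  0.566] [[-1.    -0.007 -0.002]
 [-0.007  0.966  0.258]
 [ 0.001  0.258 -0.966]] [[407.469   0.    315.387]
 [  0.    407.469 240.514]
 [  0.      0.      1.   ]]
```

Request:
{"method": "apply_moves", "body": {
  "moves": [
    [[-0.0306,-0.0176,0],0],
    [[-0.0306,-0.0176,0],0],
    [[-0.0306,-0.0176,0],0],
    [[-0.0306,-0.0176,0],0],
    [[-0.0306,-0.0176,0],0]
  ]
}}

```text
time_s: 2.4
tcp_pos: [0.3237, -0.4241, 0.3692]
ee_rot: [[0.001, -1.0, 0.0], [-1.0, -0.001, -0.0], [0.0, -0.0, -1.0]]
wrist_force: [0.7, -0.5, -0.9]
gripper_width: 1.002
gripper_force: 0.0
```

Request:
{"method": "apply_moves", "body": {
  "moves": [
    [[-0.0306,-0.0176,0],0],
    [[-0.0306,-0.0176,0],0],
    [[-0.0306,-0.0176,0],0],
    [[-0.0306,-0.0176,0],0],
    [[-0.0306,-0.0176,0],0]
  ]
}}

```text
time_s: 2.82
tcp_pos: [0.4113, -0.2706, 0.3694]
ee_rot: [[0.002, -1.0, 0.001], [-1.0, -0.002, -0.0], [0.0, -0.001, -1.0]]
wrist_force: [0.9, 0.2, -0.0]
gripper_width: 1.0
gripper_force: 0.0
```

Request:
{"method": "apply_moves", "body": {
  "moves": [
    [[-0.0306,-0.0176,0],0],
    [[-0.0306,-0.0176,0],0],
    [[-0.0306,-0.0176,0],0],
    [[-0.0306,-0.0176,0],0],
    [[-0.0306,-0.0176,0],0]
  ]
}}

```text
time_s: 3.23
tcp_pos: [0.4989, -0.1174, 0.3695]
ee_rot: [[0.002, -1.0, 0.001], [-1.0, -0.002, 0.0], [-0.0, -0.001, -1.0]]
wrist_force: [-0.4, -0.5, -0.3]
gripper_width: 1.001
gripper_force: 0.0
```

```bash
python3 - <<'E'
from h import *
import pickle
np.set_printoptions(precision=4,suppress=True)
s=r.sense();print(s["tcp_pos"],s["joints"],s["time_s"])
p=imaging.capture("wrist");cv2.imwrite("pics/w1.png",p["frame"]);pickle.dump(p,open("w1.pkl","wb"))
for t in("boss","tip","stop","stand"):
    m=models.place_of(p,t)
    if m:
        u=np.array(m[0]["at"])*[640,480];print(t,u,m[0]["confidence"],onz(p,u,0.115))
E
```

```text
[ 0.4989 -0.1174  0.3695] [  4.9305   6.6192   4.9099  -0.0001 -88.2531  -4.825 ] 3.2333
boss [263.424  91.488] 0.65 [ 0.553  -0.2286  0.115 ]
stop [267.008 129.984] 0.66 [ 0.5504 -0.1899  0.115 ]
stand [276.48 104.4 ] 0.61 [ 0.5397 -0.2158  0.115 ]
```

View pics/w1.png

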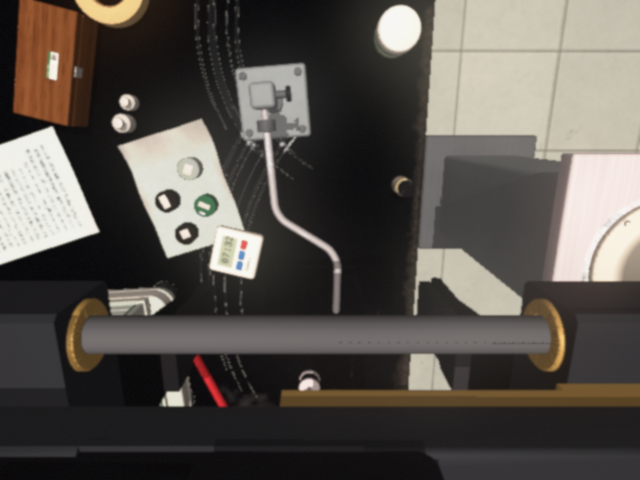

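The wrist view shows the boss at (263,91), the collar at (266,126), and bends near (275,205) and (335,255). The rod's last straight runs down to (336,311), just where the gripper hides the tip. I'll move on so that both the tip and the carrier show.

Request:
{"method": "apply_moves", "body": {
  "moves": [
    [[-0.033,0,0],0],
    [[-0.033,0,0],0],
    [[-0.033,0,0],0],
    [[-0.033,0,0],0],
    [[-0.033,0,0],0]
  ]
}}

```text
time_s: 3.9
tcp_pos: [0.4975, 0.0458, 0.3699]
ee_rot: [[-0.0, -1.0, 0.001], [-1.0, 0.0, 0.0], [-0.0, -0.001, -1.0]]
wrist_force: [-0.1, 0.5, -0.6]
gripper_width: 0.997
gripper_force: 0.0
```

```bash
cat > rod.py <<'E'
from h import *
def rodpts(p,z=0.115,x=(0.44,0.6),y=(-0.24,0.05),n=2000):
    """rectify plane z to 0.5mm grid: rows=+y, cols=x"""
    g=0.0005;W=int((x[1]-x[0])/g);H=int((y[1]-y[0])/g)
    X,Y=np.meshgrid(x[0]+g*np.arange(W),y[0]+g*np.arange(H))
    q=px(p,np.c_[X.ravel(),Y.ravel(),np.full(X.size,z)]).astype(np.float32)
    return cv2.remap(p["frame"],q[:,0].reshape(H,W),q[:,1].reshape(H,W),cv2.INTER_CUBIC)
E
python3 - <<'E'
from rod import *
import pickle
np.set_printoptions(precision=4,suppress=True)
p=imaging.capture("wrist");pickle.dump(p,open("w2.pkl","wb"))
w1=pickle.load(open("w1.pkl","rb"))
a=rodpts(w1);b=rodpts(p)
print(r.sense()["tcp_pos"])
for t in("tip","carrier","eye","stop"):
    m=models.place_of(p,t)
    if m:
        u=np.array(m[0]["at"])*[640,480];print(t,u,m[0]["confidence"],onz(p,u,dict(carrier=0,eye=.055).get(t,.115)))
cv2.imwrite("pics/r.png",np.hstack([a,b])[:, :])
u,v=px(p,[.512,.189,.08])[0].astype(int);print(u,v)
c=cv2.resize(p["frame"][max(v-50,0):v+50,u-65:u+65],None,fx=3,fy=3,interpolation=cv2.INTER_CUBIC)
c=cv2.resize(c,(390,300));rr=np.hstack([a,b])[:580];L=np.zeros((580,400,3),np.uint8);L[:300,:390]=c
cv2.imwrite("pics/r.png",np.hstack([cv2.resize(rr,(400,580))if 0 else rr[:,::2],L])[:, :800])
E
```

```text
[0.4979 0.0501 0.3693]
tip [337.408 174.912] 0.68 [0.4734 0.0209 0.115 ]
carrier [308.032 283.824] 0.71 [0.5087 0.1922 0.    ]
eye [307.072 297.024] 0.72 [0.509 0.19  0.055]
304 303
```

View pics/r.png

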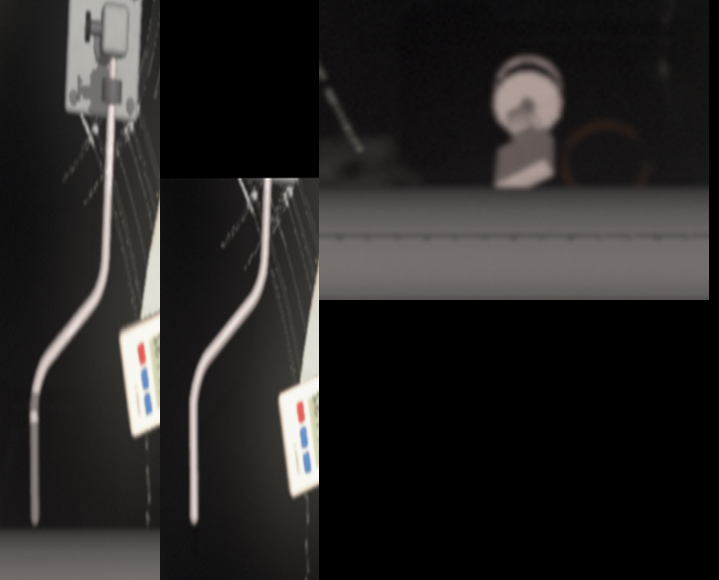

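The rectified views give the rod clearly: tip at about (0.474, 0.021), with its last straight nearly along y. In the crop the carrier's tab runs from (497,187) to (553,163), about 24 deg off world x. I'll turn the tool to match and look from closer.

Request:
{"method": "apply_moves", "body": {
  "moves": [
    [[0,0,0.012],6.6],
    [[0,0,0.012],6.6],
    [[0,0,0.012],6.6],
    [[0,0,0.012],6.6],
    [[0,0,0.012],6.6]
  ]
}}

```text
time_s: 4.57
tcp_pos: [0.498, 0.0439, 0.3091]
ee_rot: [[-0.55, -0.835, 0.001], [-0.835, 0.55, -0.0], [-0.0, -0.0, -1.0]]
wrist_force: [-0.5, 0.9, -0.3]
gripper_width: 1.0
gripper_force: 0.0
```

Request:
{"method": "apply_moves", "body": {
  "moves": [
    [[0,0,0.012],6.6],
    [[0,0,0.012],6.6],
    [[0,0,0.012],6.6],
    [[0,0,0.012],6.6],
    [[0,0,0.012],6.6]
  ]
}}

```text
time_s: 4.98
tcp_pos: [0.498, 0.0439, 0.2491]
ee_rot: [[-0.916, -0.401, 0.0], [-0.401, 0.916, -0.0], [-0.0, -0.0, -1.0]]
wrist_force: [0.2, -0.5, 0.2]
gripper_width: 1.0
gripper_force: 0.0
```

Request:
{"method": "apply_moves", "body": {
  "moves": [
    [[0,0.0306,0],0],
    [[0,0.0306,0],0],
    [[0,0.0306,0],0],
    [[0,0.0306,0],0],
    [[0,0,0],0]
  ]
}}

```text
time_s: 5.4
tcp_pos: [0.4472, 0.1591, 0.2497]
ee_rot: [[-0.912, -0.41, 0.001], [-0.41, 0.912, 0.001], [-0.001, 0.001, -1.0]]
wrist_force: [0.3, 0.1, 0.2]
gripper_width: 1.002
gripper_force: 0.0
```

```bash
python3 - <<'E'
from rod import *
import pickle
np.set_printoptions(precision=4,suppress=True)
p=imaging.capture("wrist");pickle.dump(p,open("w3.pkl","wb"))
s=r.sense();print(s["tcp_pos"],s["ee_rot"][:,0],s["time_s"])
for t in("carrier","eye"):
    m=models.place_of(p,t)
    if m:
        u=np.array(m[0]["at"])*[640,480];print(t,u,m[0]["confidence"],onz(p,u,dict(carrier=0,eye=.055).get(t,.115)))
a=rodpts(p,0.108,(0.46,0.56),(0.14,0.24))
cv2.imwrite("pics/r3.png",np.hstack([cv2.resize(a,(400,400)),cv2.resize(p["frame"],(400,400))]))
E
```

```text
[0.4477 0.1578 0.2498] [-0.912  -0.4101 -0.0008] 5.45
carrier [315.008 256.176] 0.71 [0.5085 0.1857 0.    ]
eye [312.896 275.52 ] 0.77 [0.5126 0.1852 0.055 ]
```

View pics/r3.png

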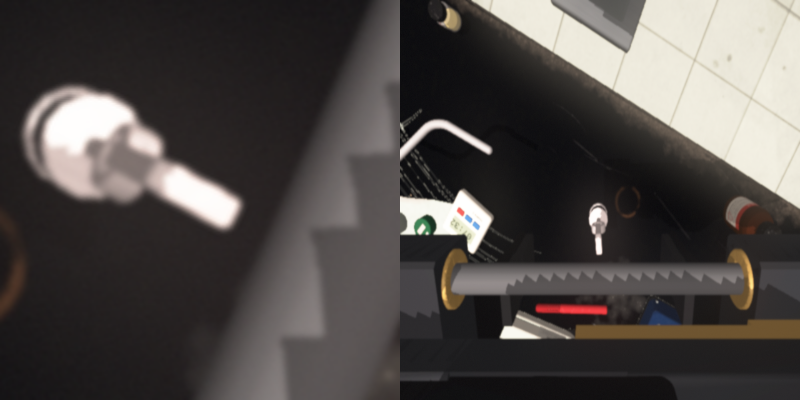

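The rectified crop (0.25 mm/px) shows the tab's top as a bright bar from about (160,175) to (238,215), near world (0.510, 0.189). Next I'll measure its axis exactly and fit the rod.

```bash
python3 - <<'E'
from rod import *
import pickle
from scipy.ndimage import gaussian_filter
from scipy.optimize import least_squares
np.set_printoptions(precision=4,suppress=True)
p=pickle.load(open("w3.pkl","rb"))
a=rodpts(p,0.108,(0.46,0.56),(0.14,0.24)).max(2)
m=np.zeros_like(a);m[80:112,74:125]=a[80:112,74:125]
m=(m>170).astype(np.uint8);n,l,st,c=cv2.connectedComponentsWithStats(m)
k=1+st[1:,4].argmax();(cx,cy),wh,ang=cv2.minAreaRect(np.argwhere(l==k)[:,::-1].astype(np.float32))
print("tab",.46+cx*.0005,.14+cy*.0005,np.array(wh)*.5,ang)
pts=np.argwhere(l==k)[:,::-1];w,v=np.linalg.eigh(np.cov(pts.T));print("mean",[.46,.14]+pts.mean(0)*.0005,np.degrees(np.arctan2(v[1,1],v[0,1])))
# rod
for f in("w1","w2"):
    p=pickle.load(open(f+".pkl","rb"))
    im=rodpts(p).astype(float).max(2)
    out=[]
    for i in range(130,522,14):
        y=-.24+i*.0005
        row=gaussian_filter(im,1)[i]; 
        # rod window around expectation
        xe=np.interp(y,[-.24,-.1,-.06,-.04,.03],[.556,.552,.51,.474,.474]) if 0 else None
        b=row-np.median(row);
        cand=np.where(b>0.5*b[40:235].max())[0]
        cand=cand[(cand>40)&(cand<240)]
        n,l2=cv2.connectedComponents((np.isin(np.arange(len(row)),cand)).astype(np.uint8)[None]);
        comps=[np.where(l2[0]==j)[0] for j in range(1,n)]
        comps=[q for q in comps if 8<len(q)<45]
        if comps: q=comps[0];out.append((round(y,3),round(.44+q.mean()*.0005,4),len(q)*.5))
    print(f,*out)
    col=gaussian_filter(im,1)[480:545,60:76].mean(1);print("tipprof",np.r_[col[::3]].astype(int))
E
```

```text
tab 0.5082004737854005 0.18788915252685548 [23.5537  8.5473] 29.05460548400879
mean [0.5084 0.188 ] -151.60195635996106
w1 (-0.175, np.float64(0.535), 4.5) (-0.168, np.float64(0.5495), 7.5) (-0.161, np.float64(0.549), 7.5) (-0.154, np.float64(0.5485), 7.5) (-0.147, np.float64(0.548), 7.5) (-0.14, np.float64(0.5475), 7.5) (-0.133, np.float64(0.547), 7.5) (-0.126, np.float64(0.5462), 8.0) (-0.119, np.float64(0.5455), 7.5) (-0.112, np.float64(0.5452), 8.0) (-0.105, np.float64(0.5438), 8.0) (-0.098, np.float64(0.5402), 9.0) (-0.091, np.float64(0.534), 11.5) (-0.084, np.float64(0.524), 13.5) (-0.077, np.float64(0.513), 13.5) (-0.07, np.float64(0.5018), 14.0) (-0.063, np.float64(0.491), 13.5) (-0.056, np.float64(0.4822), 10.0) (-0.049, np.float64(0.4775), 8.5) (-0.042, np.float64(0.4748), 8.0) (-0.035, np.float64(0.4735), 7.5) (-0.028, np.float64(0.4738), 8.0) (-0.021, np.float64(0.474), 7.5) (-0.014, np.float64(0.474), 7.5) (-0.007, np.float64(0.474), 7.5) (0.0, np.float64(0.4742), 8.0) (0.007, np.float64(0.4742), 8.0) (0.014, np.float64(0.4745), 7.5)
tipprof [115 115 115 115 115 113 113 
[... 270 characters left out ...]
105, np.float64(0.5432), 8.0) (-0.098, np.float64(0.5397), 9.0) (-0.091, np.float64(0.533), 11.5) (-0.084, np.float64(0.5228), 13.0) (-0.077, np.float64(0.5118), 13.0) (-0.07, np.float64(0.5005), 13.5) (-0.063, np.float64(0.4895), 12.5) (-0.056, np.float64(0.4815), 9.5) (-0.049, np.float64(0.4768), 8.0) (-0.042, np.float64(0.474), 7.5) (-0.035, np.float64(0.4735), 7.5) (-0.028, np.float64(0.4735), 7.5) (-0.021, np.float64(0.4735), 7.5) (-0.014, np.float64(0.4738), 7.0) (-0.007, np.float64(0.4738), 7.0) (0.0, np.float64(0.474), 7.5) (0.007, np.float64(0.474), 7.5) (0.014, np.float64(0.474), 7.5)
tipprof [183 182 182 182 182 182 182 182 182 183 183 183 177 150 101  46  20  17
  17  18  18  17]
```

Request:
{"method": "apply_moves", "body": {
  "moves": [
    [[-0.034,0.0012,0.02],0],
    [[-0.034,0.0012,0.02],-4.5],
    [[0,0,0.02],0],
    [[0,0,0],0],
    [[0,0,0],0]
  ]
}}

```text
time_s: 5.97
tcp_pos: [0.5089, 0.1855, 0.1884]
ee_rot: [[-0.879, -0.477, -0.003], [-0.477, 0.879, -0.003], [0.004, -0.001, -1.0]]
wrist_force: [0.1, 0.7, -0.4]
gripper_width: 1.001
gripper_force: 0.0
```

```bash
cat > fit.py <<'E'
import numpy as np
from scipy.optimize import least_squares
pts=np.array([(-.168,.5495),(-.161,.549),(-.154,.5485),(-.147,.54775),(-.14,.54735),(-.133,.54675),(-.126,.5461),(-.119,.5455),(-.112,.5451),(-.105,.5435),(-.098,.53995),(-.091,.5335),(-.084,.5234),(-.077,.5124),(-.07,.50115),(-.063,.49025),(-.056,.48185),(-.049,.47715),(-.042,.4744),(-.035,.4735),(-.028,.47365),(-.021,.47375),(-.014,.4739),(-.007,.4739),(0,.4741),(.007,.4741),(.014,.47425)])[:,::-1]
tipy=.021
def path(q,step=.0005):
    # backwards from the tip: x,y heading(inward), l3,b2,l2,b1
    x,h,l3,b2,l2,b1=q; out=[];P=np.array([x,tipy]);segs=[(l3,0),(.03*b2,1),(l2,0),(.03*b1,-1),(.16,0)]
    S=np.cumsum([0]+[s for s,_ in segs]);s=np.arange(0,S[-1],step)
    k=np.zeros_like(s)
    for i,(L,sg) in enumerate(segs):k[(s>=S[i])&(s<S[i+1])]=sg/.03
    th=h+np.cumsum(k)*step; xy=P+np.cumsum(np.c_[np.cos(th),np.sin(th)],0)*step
    return s,xy,th,S
def res(q):
    xy=path(q)[1];return [np.min(np.hypot(*(xy-p).T)) for p in pts]
q=least_squares(res,[.474,-np.pi/2,.055,1.02,.035,.93],x_scale=[.001,.01,.005,.05,.005,.05],diff_step=1e-3).x
if __name__=="__main__":
    np.set_printoptions(precision=4,suppress=True)
    print(q,np.max(res(q)));s,xy,th,S=path(q);print(S)
    for t in list(np.arange(-.03,S[1],.02))+[S[1],S[1]+.01,S[1]+.02,S[2],S[3],S[3]+.01,S[3]+.02,S[4],S[4]+.04,S[4]+.08]:
        i=int(round(t/.0005)); a=xy[max(i,0)]; 
        if i<0:a=a+t*np.array([np.cos(th[0]),np.sin(th[0])])
        print(round(t,4),a,np.degrees(th[max(i,0)])%360)
E
python3 fit.py; python3 -c "
from station import r
s=r.sense();print(s['tcp_pos'],s['ee_rot'][:,0],s['time_s'])"
```

```text
[ 0.474  -1.5708  0.055   1.02    0.035   0.9299] 0.0104466246329347
[0.     0.055  0.0856 0.1205 0.1484 0.3084]
-0.03 [0.474  0.0505] 270.00004196748057
-0.01 [0.474  0.0305] 270.00004196748057
0.01 [0.474  0.0105] 270.00004196748057
0.03 [ 0.474  -0.0095] 270.00004196748057
0.05 [ 0.474  -0.0295] 270.00004196748057
0.055 [ 0.474  -0.0345] 270.9549716260319
0.065 [ 0.4759 -0.0443] 290.0535647970594
0.075 [ 0.4809 -0.0529] 309.15215796808684
0.0856 [ 0.4889 -0.0596] 329.2056807976656
0.1205 [ 0.5189 -0.0776] 329.2056807976656
0.1305 [ 0.5265 -0.0841] 310.1070876266382
0.1405 [ 0.5314 -0.0927] 291.00849445561073
0.1484 [ 0.5332 -0.1005] 276.6845495773402
0.1884 [ 0.5379 -0.1402] 276.6845495773402
0.2284 [ 0.5425 -0.1799] 276.6845495773402
[0.50893219 0.18552685 0.1883501 ] [-0.87881724 -0.47714476  0.00362498] 5.9667
```

Request:
{"method": "apply_moves", "body": {
  "moves": [
    [[-0.0008,0.0024,0.03],0],
    [[0,0,0.03],0],
    [[0,0,0.03],0],
    [[0,0,0.0235],0],
    [[0,0,0],0]
  ]
}}

```text
time_s: 6.38
tcp_pos: [0.5061, 0.1877, 0.0734]
ee_rot: [[-0.878, -0.478, -0.006], [-0.478, 0.878, -0.003], [0.007, -0.0, -1.0]]
wrist_force: [-0.0, 0.7, -0.2]
gripper_width: 1.0
gripper_force: 0.0
```

Request:
{"method": "apply_moves", "body": {
  "moves": [
    [[0,0,0],0],
    [[0,0,0],0]
  ]
}}

```text
time_s: 6.55
tcp_pos: [0.5103, 0.1906, 0.0787]
ee_rot: [[-0.877, -0.48, 0.004], [-0.48, 0.877, 0.002], [-0.005, -0.0, -1.0]]
wrist_force: [-0.5, 0.4, -0.1]
gripper_width: 0.998
gripper_force: 0.0
```

```bash
sed -i 's/^def res.*/def res(q):\n    xy=path(q,.0002)[1];d=np.hypot(*(xy[None]-pts[:,None]).transpose(2,0,1));return d.min(1)\nfrom scipy.optimize import minimize/; /^    xy=path(q)\[1\];return/d; s/^q=least.*/q=minimize(lambda q:1e6*np.sum(res(q*[.474,1.57,.055,1,.035,1])**2),[1,-1,1,1.02,1,.93],method="Nelder-Mead",options=dict(maxiter=1500,initial_simplex=np.vstack([np.array([1,-1,1,1.02,1,.93])]+[np.array([1,-1,1,1.02,1,.93])+np.eye(6)[i]*[.005,.03,.1,.08,.15,.08][i] for i in range(6)]))).x*[.474,1.57,.055,1,.035,1]/' fit.py
python3 fit.py; python3 -c "
from station import r
s=r.sense();print(s['tcp_pos'],s['ee_rot'][:,0],s['time_s'])"
```

```text
[ 0.4731 -1.569   0.0578  1.1066  0.0395  0.9366] 0.0029242457659116863
[0.     0.0578 0.091  0.1305 0.1586 0.3186]
-0.03 [0.473  0.0505] 270.10013883469344
-0.01 [0.4731 0.0305] 270.10013883469344
0.01 [0.4731 0.0105] 270.10013883469344
0.03 [ 0.4731 -0.0095] 270.10013883469344
0.05 [ 0.4732 -0.0295] 270.10013883469344
0.0578 [ 0.4732 -0.0375] 271.0550684932448
0.0678 [ 0.4751 -0.0473] 290.15366166427225
0.0778 [ 0.4801 -0.0559] 309.2522548352997
0.091 [ 0.4903 -0.0638] 333.125496299084
0.1305 [ 0.5255 -0.0817] 333.125496299084
0.1405 [ 0.5335 -0.0876] 314.0269031280566
0.1505 [ 0.5391 -0.0959] 294.9283099570291
0.1586 [ 0.5414 -0.1035] 279.64943542020717
0.1986 [ 0.5481 -0.1429] 279.64943542020717
0.2386 [ 0.5548 -0.1824] 279.64943542020717
[0.51031703 0.19064944 0.07872177] [-0.87736872 -0.4797915  -0.00492435] 6.55
```

Request:
{"method": "apply_moves", "body": {
  "moves": [
    [[0,0,0],0],
    [[0,0,0],0],
    [[0,0,0],0],
    [[0,0,0],0]
  ]
}}

```text
time_s: 6.88
tcp_pos: [0.5089, 0.1904, 0.0768]
ee_rot: [[-0.877, -0.48, 0.001], [-0.48, 0.877, 0.001], [-0.002, 0.0, -1.0]]
wrist_force: [-0.4, 0.3, 0.4]
gripper_width: 1.0
gripper_force: 0.0
```

```bash
cat > fit.py <<'E'
import numpy as np
from scipy.optimize import least_squares
pts=np.array([(-.168,.5495),(-.161,.549),(-.154,.5485),(-.147,.54775),(-.14,.54735),(-.133,.54675),(-.126,.5461),(-.119,.5455),(-.112,.5451),(-.105,.5435),(-.098,.53995),(-.091,.5335),(-.084,.5234),(-.077,.5124),(-.07,.50115),(-.063,.49025),(-.056,.48185),(-.049,.47715),(-.042,.4744),(-.035,.4735),(-.028,.47365),(-.021,.47375),(-.014,.4739),(-.007,.4739),(0,.4741),(.007,.4741),(.014,.47425)])[:,::-1]
tipy=.021
def at(q,s):
    """point and heading at arclengths s, inward from tip"""
    x,h,l3,b2,l2,b1,R=q;S=np.cumsum([0,l3,R*b2,l2,R*b1]);s=np.atleast_1d(s)
    t=np.linspace(-.06,.32,3801);th=h+np.clip(t-S[1],0,R*b2)/R-np.clip(t-S[3],0,R*b1)/R
    d=np.c_[np.cos(th),np.sin(th)];xy=np.r_[[[0,0]],np.cumsum((d[1:]+d[:-1])/2*1e-4,0)]
    xy+=[x,tipy]-xy[600]
    return np.c_[np.interp(s,t,xy[:,0]),np.interp(s,t,xy[:,1])],np.interp(s,t,th),S
def res(q):
    s=np.arange(0,.3,.001);xy,th,_=at(q,s);out=[]
    for p in pts:
        d=p-xy;i=np.hypot(*d.T).argmin();out.append(1e3*(-np.sin(th[i])*d[i,0]+np.cos(th[i])*d[i,1]))
    return out
q=least_squares(res,[.474,-np.pi/2,.055,1.02,.035,.93,.03],x_scale=[.001,.01,.005,.05,.005,.05,.003],diff_step=1e-4,loss="soft_l1").x
if __name__=="__main__":
    np.set_printoptions(precision=4,suppress=True,linewidth=150)
    print(q,np.array(res(q)));S=at(q,0)[2];print(S)
    for t in [-.03,0,.03]+list(S[1:])+[.2]:print(round(t,4),at(q,t)[0][0],np.degrees(at(q,t)[1])%360)
E
python3 fit.py; python3 -c "
from station import r
s=r.sense();print(s['tcp_pos'],s['ee_rot'][:,0],s['time_s'])"
```

```text
[ 0.4744 -1.5854  0.0548  1.0183  0.0489  0.9243  0.033 ] [-0.0251  0.0315  0.0881 -0.1045  0.0518  0.0087 -0.0842 -0.1272  0.0617  0.1223  0.0551 -0.135   0.0529  0.0479 -0.0916 -0.0429  0.0644  0.096
 -0.0767 -0.0586  0.013   0.0107  0.0584 -0.0439  0.0538 -0.0484 -0.0007]
[0.     0.0548 0.0883 0.1372 0.1677]
-0.03 [0.4748 0.051 ] [269.1628]
0 [0.4744 0.021 ] [269.1628]
0.03 [ 0.4739 -0.009 ] [269.1628]
0.0548 [ 0.4736 -0.0337] [269.2062]
0.0883 [ 0.4888 -0.062 ] [327.4855]
0.1372 [ 0.53   -0.0883] [327.5]
0.1677 [ 0.5452 -0.1135] [274.5858]
0.2 [ 0.5478 -0.1457] [274.5478]
[0.50889818 0.19040062 0.07677002] [-0.877408   -0.47974209 -0.00165175] 6.8833
```

Request:
{"method": "apply_moves", "body": {
  "moves": [
    [[0.0015,-0.0019,0.0015],0],
    [[0,0,0],0],
    [[0,0,0],0],
    [[0,0,0],0],
    [[0,0,0],0]
  ]
}}

```text
time_s: 7.3
tcp_pos: [0.5081, 0.1877, 0.0743]
ee_rot: [[-0.877, -0.48, -0.0], [-0.48, 0.877, -0.0], [0.0, -0.0, -1.0]]
wrist_force: [0.3, 1.0, -0.4]
gripper_width: 0.996
gripper_force: 0.0
```

Request:
{"method": "apply_moves", "body": {
  "moves": [
    [[0,0,0],0],
    [[0,0,0],0],
    [[0,0,0],0],
    [[0,0,0],0]
  ]
}}

```text
time_s: 7.63
tcp_pos: [0.5081, 0.1878, 0.0743]
ee_rot: [[-0.877, -0.48, 0.0], [-0.48, 0.877, -0.0], [-0.0, -0.0, -1.0]]
wrist_force: [0.1, -0.4, 0.3]
gripper_width: 0.998
gripper_force: 0.0
```

Request:
{"method": "apply_moves", "body": {
  "moves": [
    [[0,0,0],0],
    [[0,0,0],0],
    [[0,0,0],0],
    [[0,0,0],0],
    [[0,0,0],0]
  ],
  "hand": 0.0
}}

```text
time_s: 8.05
tcp_pos: [0.5081, 0.1877, 0.0744]
ee_rot: [[-0.877, -0.48, 0.0], [-0.48, 0.877, 0.0], [-0.0, -0.0, -1.0]]
wrist_force: [0.1, -0.4, 0.1]
gripper_width: 0.705
gripper_force: 0.0
```

Request:
{"method": "apply_moves", "body": {
  "moves": [
    [[0,0,0],0],
    [[0,0,0],0],
    [[0,0,0],0],
    [[0,0,0],0],
    [[0,0,0],0]
  ]
}}

```text
time_s: 8.47
tcp_pos: [0.5081, 0.1878, 0.0744]
ee_rot: [[-0.877, -0.48, 0.0], [-0.48, 0.877, 0.0], [-0.0, 0.0, -1.0]]
wrist_force: [-0.3, 0.9, 0.8]
gripper_width: 0.324
gripper_force: 0.0
```

Request:
{"method": "apply_moves", "body": {
  "moves": [
    [[0,0,0],0],
    [[0,0,0],0],
    [[0,0,0],0],
    [[0,0,0],0],
    [[0,0,0],0]
  ]
}}

```text
time_s: 8.88
tcp_pos: [0.5095, 0.1885, 0.076]
ee_rot: [[-0.877, -0.48, 0.003], [-0.48, 0.877, 0.001], [-0.004, -0.0, -1.0]]
wrist_force: [-0.9, 0.9, 6.2]
gripper_width: 0.017
gripper_force: 3.2
```

Request:
{"method": "apply_moves", "body": {
  "moves": [
    [[0,0,0],0],
    [[0,0,0],0],
    [[0,0,0],0]
  ]
}}

```text
time_s: 9.13
tcp_pos: [0.5093, 0.1885, 0.0759]
ee_rot: [[-0.877, -0.48, 0.003], [-0.48, 0.877, 0.001], [-0.003, -0.0, -1.0]]
wrist_force: [-0.5, 0.9, 5.4]
gripper_width: 0.005
gripper_force: 2.8
```

```bash
python3 - <<'E'
from h import *
np.set_printoptions(precision=3,suppress=True)
out=[]
for n in("top","scene","wrist"):
    p=imaging.capture(n)
    u,v=px(p,[.509,.188,.07])[0].astype(int)
    h=40 if n!="wrist" else 240
    if n=="wrist": c=p["frame"]
    else: c=p["frame"][v-h:v+h,u-h:u+h]
    out.append(cv2.resize(c,(266,266),interpolation=cv2.INTER_CUBIC))
    for t in("carrier","eye"):
        m=models.place_of(p,t)
        if m:print(n,t,np.array(m[0]["at"])*[640,480],m[0]["confidence"])
cv2.imwrite("pics/g.png",cv2.resize(np.hstack(out),(798,266)))
s=r.sense();print(s["wrist_force"],s["gripper_width"],s["tcp_pos"])
E
```

```text
top carrier [278.784 235.008] 0.53
top eye [277.504 226.32 ] 0.48
scene carrier [295.168 276.912] 0.58
scene eye [297.216 259.392] 0.55
wrist carrier [313.472 236.016] 0.96
wrist eye [309.824 266.88 ] 0.97
[-0.468  0.162  5.891] 0.002898633556779039 [0.509 0.188 0.076]
```

View pics/g.png

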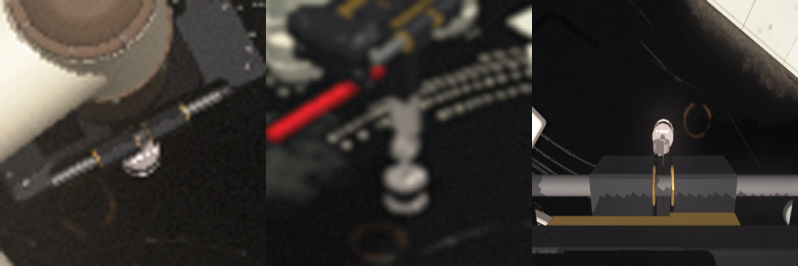

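The wrist view shows the fingers shut, with the carrier still standing just in front of them at about (663,135) in the mosaic. The width reads about 0, so the tab may not be between the pads. I'll check this by computing the carrier's position.

```bash
python3 - <<'E'
from h import *
np.set_printoptions(precision=4,suppress=True)
ps=[imaging.capture(n) for n in("top","scene","wrist")]
s=r.sense();print(s["tcp_pos"],s["ee_rot"][:,0])
for t,z in(("carrier",0),("eye",.055)):
    us=[]
    for p in ps:
        m=models.place_of(p,t);us.append(np.array(m[0]["at"])*[640,480]);print(t,onz(p,us[-1],z))
    print(tri(ps,us),tri([ps[0],ps[2]],[us[0],us[2]]),tri(ps[1:],us[1:]))
print("pred foot/eye at tcp",px(ps[2],[[*s["tcp_pos"][:2],0],[*s["tcp_pos"][:2],.055]]))
f=ps[2]["frame"];c=f[200:380,220:420];cv2.imwrite("pics/g2.png",cv2.resize(c,(666,600),interpolation=cv2.INTER_CUBIC))
E
```

```text
[0.5093 0.1884 0.0759] [-0.8771 -0.4804 -0.0032]
carrier [0.5081 0.1928 0.    ]
carrier [0.5121 0.1824 0.    ]
carrier [0.5081 0.1873 0.    ]
(array([0.5058, 0.1881, 0.0072]), np.float64(0.004247922111003881)) (array([ 0.5288,  0.1996, -0.0965]), np.float64(0.001229741041021049)) (array([0.5063, 0.1858, 0.0058]), np.float64(0.0009535336879148337))
eye [0.517  0.1882 0.055 ]
eye [0.5311 0.177  0.055 ]
eye [0.5123 0.1856 0.055 ]
(array([0.5108, 0.1852, 0.0708]), np.float64(0.0035919556836695515)) (array([0.5269, 0.1922, 0.008 ]), np.float64(0.0004657368285545671)) (array([0.5082, 0.1846, 0.0724]), np.float64(0.0018054253784004215))
pred foot/eye at tcp [[316.0058 237.8102]
 [316.0875 262.8904]]
```

View pics/g2.png

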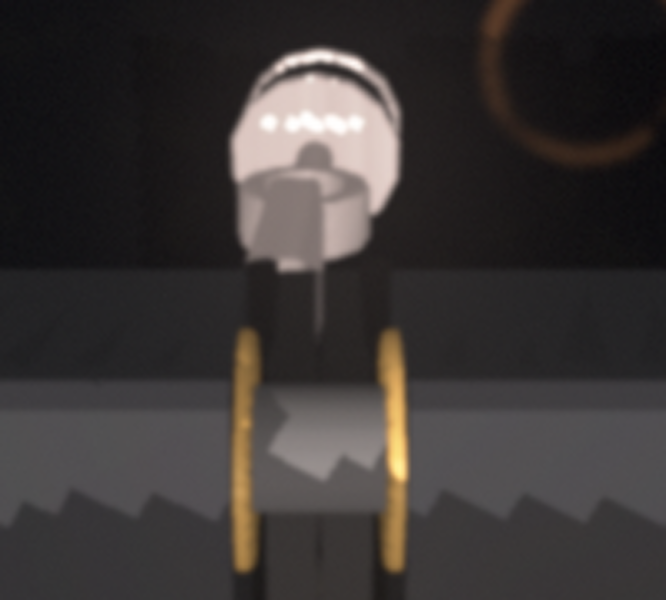

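```bash
python3 - <<'E'
from h import *
np.set_printoptions(precision=1,suppress=True)
s=r.sense();R=np.array(s["ee_rot"]);T=np.array(s["tcp_pos"])
out=[]
X=[.5083,.188];ax=np.array([.877,.48]);ay=np.array([-.48,.877])
C=[[*(np.array(X)+a*ax*.012+b*ay*.004),z] for z in(.072,.108) for a in(-1,1) for b in(-1,1)]
for n,h,sz in(("scene",26,400),("wrist",50,400)):
    p=imaging.capture(n)
    u,v=px(p,[.509,.188,.08])[0].astype(int)
    c=cv2.resize(p["frame"][v-h:v+h,u-h:u+h],(sz,sz),interpolation=cv2.INTER_CUBIC);k=sz/(2*h)
    q=(px(p,C)-[u-h,v-h]+.5)*k;t=(px(p,T)[0]-[u-h,v-h]+.5)*k
    for i,j in((0,1),(1,3),(3,2),(2,0),(4,5),(5,7),(7,6),(6,4),(0,4),(1,5),(2,6),(3,7)):cv2.line(c,tuple(map(int,q[i])),tuple(map(int,q[j])),(0,255,0),1)
    cv2.circle(c,tuple(map(int,t)),4,(0,0,255),1);out.append(c)
cv2.imwrite("pics/g3.png",np.hstack(out))
print(s["effort"],s["moment"])
E
```

```text
[ -0.3 -31.2  13.7   2.9   0.1   0. ] [0.  0.2 0. ]
```

View pics/g3.png

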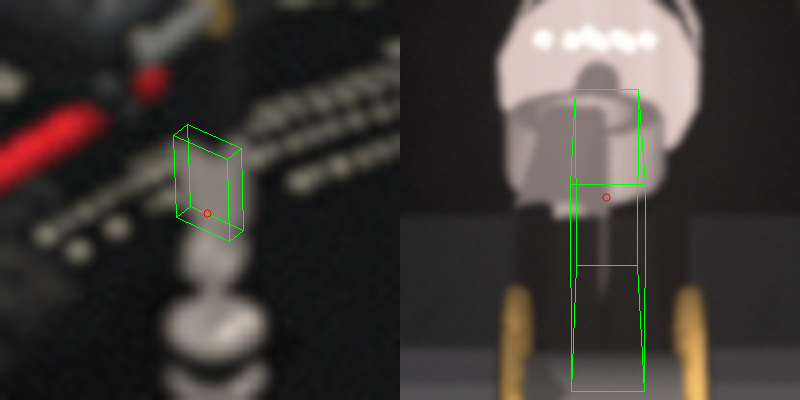

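The scene crop shows the tab at (210,185), inside the predicted box and not covered by any finger. The dark finger ends at about (225,145), at the tab's top. The wrist crop also shows the shut fingers sitting over the tab's end at about (600,205). So the fingers shut above the tab, not round it. I'll lift and check where the tips really are.

Request:
{"method": "apply_moves", "body": {
  "moves": [
    [[0,0,-0.01],0],
    [[0,0,-0.015],0],
    [[0,0,-0.015],0],
    [[0,0,0],0],
    [[0,0,0],0]
  ]
}}

```text
time_s: 10.55
tcp_pos: [0.5085, 0.1881, 0.1153]
ee_rot: [[-0.878, -0.48, 0.002], [-0.48, 0.878, 0.001], [-0.002, 0.001, -1.0]]
wrist_force: [-1.1, -0.6, -0.5]
gripper_width: 0.007
gripper_force: 0.0
```

```bash
python3 - <<'E'
from h import *
np.set_printoptions(precision=4,suppress=True)
s=r.sense();R=np.array(s["ee_rot"]);T=np.array(s["tcp_pos"]);print(T,s["wrist_force"],s["gripper_width"],s["gripper_force"])
out=[]
for n,h,sz in(("scene",36,400),("wrist",60,400)):
    p=imaging.capture(n)
    u,v=px(p,[.509,.188,.09])[0].astype(int)
    c=cv2.resize(p["frame"][v-h:v+h,u-h:u+h],(sz,sz),interpolation=cv2.INTER_CUBIC);k=sz/(2*h)
    c=np.clip(c.astype(float)*1.8,0,255).astype(np.uint8)
    for d,col in((0,(0,0,255)),(.019,(0,255,0)),(.035,(255,0,0))):
        t=(px(p,T-R[:,2]*d)[0]-[u-h,v-h]+.5)*k;cv2.circle(c,tuple(map(int,t)),4,col,1)
    out.append(c)
    for t in("carrier","eye"):
        m=models.place_of(p,t)
        if m:uv=np.array(m[0]["at"])*[640,480];print(n,t,uv,m[0]["confidence"],onz(p,uv,.055*(t=="eye")))
cv2.imwrite("pics/g4.png",np.hstack(out))
E
```

```text
[0.5085 0.1881 0.1153] [-1.1335 -0.5567 -0.4932] 0.006511516184930726 0.0
scene carrier [299.392 276.72 ] 0.51 [0.5063 0.1798 0.    ]
scene eye [297.6   260.208] 0.64 [0.5119 0.1815 0.055 ]
wrist carrier [315.904 227.808] 0.77 [0.5086 0.188  0.    ]
wrist eye [313.984 249.6  ] 0.73 [0.5107 0.1877 0.055 ]
```

View pics/g4.png

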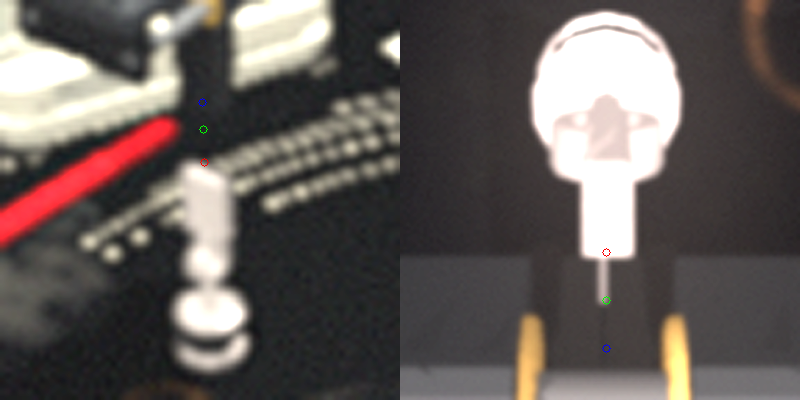

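The carrier is upright again under the raised hand. In the scene crop its tab top is at (205,165), and in the wrist crop at (607,255). From this view and the upward contact force, the shut fingertips sit about 30 mm above the reported TCP. I'll open part way, go about 27 mm lower than before, and let the closing width show whether the tab is held (0.092 means it is).

Request:
{"method": "apply_moves", "body": {
  "moves": [
    [[0,0,0],0],
    [[0,0,0],0],
    [[0,0,0],0],
    [[0,0,0],0],
    [[0,0,0],0]
  ],
  "hand": 0.05
}}

```text
time_s: 11.27
tcp_pos: [0.5081, 0.1878, 0.1143]
ee_rot: [[-0.877, -0.48, 0.0], [-0.48, 0.877, 0.0], [-0.0, 0.0, -1.0]]
wrist_force: [-0.7, -1.0, 0.2]
gripper_width: 0.295
gripper_force: 0.0
```

Request:
{"method": "apply_moves", "body": {
  "moves": [
    [[0,0,0],0],
    [[0,0,0],0],
    [[0,0,0.01],0],
    [[0,0,0.01],0],
    [[0,0,0],0]
  ]
}}

```text
time_s: 11.68
tcp_pos: [0.5063, 0.1867, 0.0915]
ee_rot: [[-0.878, -0.479, -0.005], [-0.479, 0.878, -0.002], [0.005, 0.0, -1.0]]
wrist_force: [-0.5, -0.4, -0.6]
gripper_width: 0.564
gripper_force: 0.0
```

Request:
{"method": "apply_moves", "body": {
  "moves": [
    [[0,0,0.01],0],
    [[0,0,0.01],0],
    [[0,0,0.01],0],
    [[0,0,0],0],
    [[0,0,0],0]
  ]
}}

```text
time_s: 12.1
tcp_pos: [0.5077, 0.1874, 0.0634]
ee_rot: [[-0.877, -0.48, -0.002], [-0.48, 0.877, -0.001], [0.002, -0.0, -1.0]]
wrist_force: [0.2, -0.2, -0.2]
gripper_width: 0.575
gripper_force: 0.0
```

Request:
{"method": "apply_moves", "body": {
  "moves": [
    [[0,0,0.008],0],
    [[0,0,0.007],0],
    [[0,0,0],0],
    [[0,0,0],0],
    [[0,0,0],0]
  ]
}}

```text
time_s: 12.52
tcp_pos: [0.5083, 0.1878, 0.0494]
ee_rot: [[-0.877, -0.48, 0.0], [-0.48, 0.877, -0.0], [-0.0, -0.0, -1.0]]
wrist_force: [-0.2, 0.5, -0.2]
gripper_width: 0.575
gripper_force: 0.0
```

Request:
{"method": "apply_moves", "body": {
  "moves": [
    [[0,0,0],0],
    [[0,0,0],0],
    [[0,0,0],0],
    [[0,0,0],0],
    [[0,0,0],0]
  ],
  "hand": 0.0
}}

```text
time_s: 12.93
tcp_pos: [0.5082, 0.1878, 0.0495]
ee_rot: [[-0.877, -0.48, 0.0], [-0.48, 0.877, 0.0], [-0.0, 0.0, -1.0]]
wrist_force: [-0.1, 0.8, 0.7]
gripper_width: 0.288
gripper_force: 0.0
```

Request:
{"method": "apply_moves", "body": {
  "moves": [
    [[0,0,0],0],
    [[0,0,0],0],
    [[0,0,0],0],
    [[0,0,0],0]
  ]
}}

```text
time_s: 13.27
tcp_pos: [0.5081, 0.1878, 0.0493]
ee_rot: [[-0.878, -0.48, -0.0], [-0.48, 0.878, 0.0], [0.0, 0.0, -1.0]]
wrist_force: [-0.0, 0.2, 0.1]
gripper_width: 0.088
gripper_force: 30.0
```

The tab is held: width 0.088 at 30 N. Now I'll lift to rod height and turn towards the rod's last straight.

Request:
{"method": "apply_moves", "body": {
  "moves": [
    [[0,0,-0.015],0],
    [[0,0,-0.015],0],
    [[0,0,-0.015],-6.7],
    [[0,0,-0.015],-6.7],
    [[0,0,0],-6.7]
  ]
}}

```text
time_s: 13.68
tcp_pos: [0.5098, 0.1887, 0.1123]
ee_rot: [[-0.654, -0.756, 0.005], [-0.756, 0.654, 0.003], [-0.005, -0.002, -1.0]]
wrist_force: [0.5, 0.1, -1.2]
gripper_width: 0.088
gripper_force: 30.0
```

Request:
{"method": "apply_moves", "body": {
  "moves": [
    [[0,0,0],-6.7],
    [[0,0,0],-6.7],
    [[0,0,0],-6.7],
    [[0,0,0],-6.7],
    [[0,0,0],-6.7]
  ]
}}

```text
time_s: 14.1
tcp_pos: [0.5077, 0.1875, 0.109]
ee_rot: [[-0.129, -0.992, -0.001], [-0.992, 0.129, -0.0], [0.0, 0.001, -1.0]]
wrist_force: [0.4, 0.5, -1.1]
gripper_width: 0.088
gripper_force: 30.0
```

Request:
{"method": "apply_moves", "body": {
  "moves": [
    [[0,0,0],-6.7],
    [[0,0,0],0],
    [[0,0,0],0],
    [[0,0,0],0],
    [[0,0,0],0]
  ]
}}

```text
time_s: 14.52
tcp_pos: [0.508, 0.1877, 0.1092]
ee_rot: [[-0.02, -1.0, -0.0], [-1.0, 0.02, -0.0], [0.0, 0.0, -1.0]]
wrist_force: [0.1, 0.0, -0.7]
gripper_width: 0.085
gripper_force: 30.0
```

Request:
{"method": "apply_moves", "body": {
  "moves": [
    [[0.0265,0.0061,0],0],
    [[0.0265,0.0061,0],0],
    [[0.0265,0.0061,0],0],
    [[0.0265,0.0061,0],0],
    [[0.0265,0.0061,0],-0.3]
  ]
}}

```text
time_s: 14.93
tcp_pos: [0.4747, 0.0548, 0.1094]
ee_rot: [[-0.014, -1.0, 0.0], [-1.0, 0.014, 0.0], [-0.0, -0.0, -1.0]]
wrist_force: [-0.7, -0.4, -0.9]
gripper_width: 0.088
gripper_force: 30.0
```

Request:
{"method": "apply_moves", "body": {
  "moves": [
    [[0,0,0],0],
    [[0,0,0],0],
    [[0,0,0],0],
    [[0,0,0],0],
    [[0,0,0],0]
  ]
}}

```text
time_s: 15.35
tcp_pos: [0.4756, 0.0566, 0.1094]
ee_rot: [[-0.012, -1.0, 0.0], [-1.0, 0.012, 0.0], [-0.0, -0.0, -1.0]]
wrist_force: [0.3, 0.6, -1.1]
gripper_width: 0.091
gripper_force: 30.0
```

```bash
python3 - <<'E'
from h import *
np.set_printoptions(precision=4,suppress=True)
s=r.sense();T=np.array(s["tcp_pos"]);print(T,s["ee_rot"][:,0],s["wrist_force"],s["time_s"])
out=[]
E=T+[0,0,.0057];a=np.linspace(0,2*np.pi,40)
ps=[imaging.capture(n) for n in("scene","top","wrist")]
for t in("tip","eye","stop"):
  for n,p in zip(("scene","top","wrist"),ps):
    m=models.place_of(p,t)
    if m:uv=np.array(m[0]["at"])*[640,480];print(n,t,uv,m[0]["confidence"],onz(p,uv,.115),"pred",px(p,E if t=="eye" else [.4744,.021,.115]))
for p,h in((ps[0],26),(ps[2],60)):
    u,v=px(p,[.474,.04,.105])[0].astype(int);v=min(v,480-h)
    k=400/(2*h);c=cv2.resize(p["frame"][v-h:v+h,u-h:u+h],(400,400),interpolation=cv2.INTER_CUBIC)
    c=np.clip(c.astype(float)*1.5,0,255).astype(np.uint8)
    for P,col in((E,(0,255,0)),([.4744,.021,.115],(0,0,255)),([.4739,-.009,.115],(255,0,0))):
        t=(px(p,P)[0]-[u-h,v-h]+.5)*k;cv2.circle(c,tuple(map(int,t)),3,col,1)
    out.append(c)
cv2.imwrite("pics/i.png",np.hstack(out))
E
```

```text
[0.4756 0.0566 0.1094] [-0.0121 -0.9999 -0.0001] [ 0.2886  0.5521 -1.1116] 15.35
scene tip [358.016 230.208] 0.62 [0.4928 0.0054 0.115 ] pred [[356.2745 234.9991]]
top tip [344.576 239.904] 0.51 [0.4758 0.0218 0.115 ] pred [[344.9071 240.4816]]
wrist tip [318.72  210.192] 0.95 [0.4734 0.0215 0.115 ] pred [[316.4938 209.0774]]
scene eye [346.624 235.584] 0.74 [0.4833 0.0462 0.115 ] pred [[344.5703 237.9706]]
top eye [330.176 238.32 ] 0.53 [0.4795 0.056  0.115 ] pred [[329.8941 239.9022]]
wrist eye [314.112 278.304] 0.82 [0.476  0.0557 0.115 ] pred [[314.961  280.1277]]
scene stop [405.376 206.016] 0.43 [ 0.5441 -0.1839  0.115 ] pred [[356.2745 234.9991]]
```

View pics/i.png

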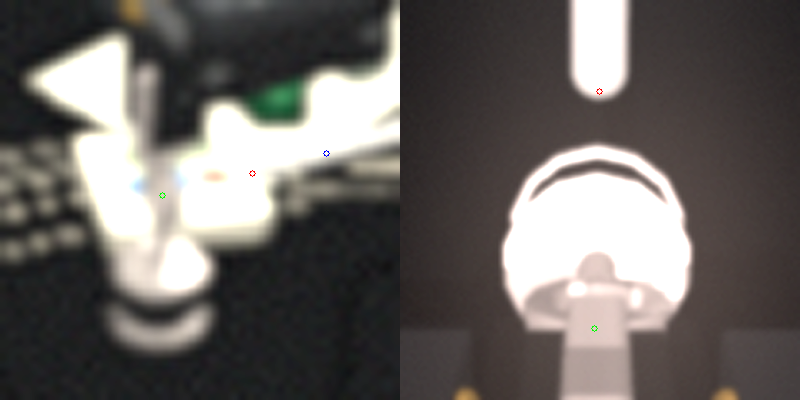

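The last wrist crop shows the rod tip at (600,90) and the eye ring centred at about (597,315). They are in line within 1 mm, so I'll advance gently.

Request:
{"method": "apply_moves", "body": {
  "moves": [
    [[0.008,0.0006,0],0],
    [[0.008,0,0],0],
    [[0.008,0,0],0],
    [[0.006,0,0],0],
    [[0,0,0],0]
  ]
}}

```text
time_s: 16.37
tcp_pos: [0.4739, 0.0244, 0.1093]
ee_rot: [[-0.015, -1.0, -0.0], [-1.0, 0.015, -0.0], [0.0, 0.0, -1.0]]
wrist_force: [0.8, -0.0, -1.2]
gripper_width: 0.087
gripper_force: 30.0
```

Request:
{"method": "apply_moves", "body": {
  "moves": [
    [[0.006,0,0],0],
    [[0.006,0,0],0],
    [[0.006,0,0],0],
    [[0,0,0],0],
    [[0,0,0],0]
  ]
}}

```text
time_s: 16.78
tcp_pos: [0.474, 0.0075, 0.1093]
ee_rot: [[-0.014, -1.0, 0.0], [-1.0, 0.014, 0.0], [-0.0, -0.0, -1.0]]
wrist_force: [0.4, -0.1, -1.9]
gripper_width: 0.09
gripper_force: 30.0
```

```bash
cat > plan.py <<'E'
import sys
from fit import *
from station import r
def plan(ss,off=(0,0)):
    s=r.sense();T=np.array(s["tcp_pos"][:2]);x=np.array(s["ee_rot"])[:2,0];yaw=np.arctan2(x[1],x[0])
    print(s["tcp_pos"],np.degrees(yaw)%360,s["wrist_force"],s["time_s"]);rows=[]
    for t in ss:
        P,h,_=at(q,t);d=P[0]+np.array(off)-T;c,sn=np.cos(yaw),np.sin(yaw)
        dx=round(d@[c,sn],4);dy=round(d@[sn,-c],4);tu=round(-np.degrees((h[0]-yaw+np.pi)%(2*np.pi)-np.pi),1)
        T=T+dx*np.array([c,sn])+dy*np.array([sn,-c]);yaw-=np.radians(tu);rows.append([[dx,dy,0],tu])
    for i in range(0,len(rows),5):print([[list(map(float,a)),float(b)] for a,b in rows[i:i+5]])
if __name__=="__main__":
    a,b,n=float(sys.argv[1]),float(sys.argv[2]),int(sys.argv[3]);plan(np.linspace(a,b,n+1)[1:])
E
python3 - <<'E'
from plan import *
plan(list(np.arange(.0175,.0561,.0048)[:8])+list(np.linspace(.0511,.0883,14)[1:])+[.0883])
E
```

```text
[0.47401313 0.0074888  0.1093403 ] 269.2216721451762 [ 0.42184993 -0.06911651 -1.92206558] 16.7833
[[[0.004, -0.0001, 0.0], 0.1], [[0.0048, -0.0, 0.0], -0.0], [[0.0048, -0.0, 0.0], -0.0], [[0.0048, -0.0, 0.0], -0.0], [[0.0048, -0.0001, 0.0], -0.0]]
[[[0.0048, 0.0, 0.0], -0.0], [[0.0048, 0.0, 0.0], -0.0], [[0.0048, 0.0, 0.0], -0.0], [[0.0028, 0.0, 0.0], -0.0], [[0.0029, -0.0, 0.0], -3.6]]
[[[0.0029, -0.0002, 0.0], -5.0], [[0.0028, -0.0001, 0.0], -5.0], [[0.0029, -0.0001, 0.0], -5.0], [[0.0028, -0.0001, 0.0], -4.9], [[0.0029, -0.0002, 0.0], -5.0]]
[[[0.0029, -0.0001, 0.0], -5.0], [[0.0028, -0.0001, 0.0], -5.0], [[0.0029, -0.0001, 0.0], -4.9], [[0.0028, -0.0002, 0.0], -5.0], [[0.0029, -0.0001, 0.0], -5.0]]
[[[0.0028, -0.0001, 0.0], -5.0], [[0.0, -0.0, 0.0], 0.0]]
```

Request:
{"method": "apply_moves", "body": {
  "moves": [
    [[0.004,-0.0001,0],0.1],
    [[0.0048,0,0],0],
    [[0.0048,0,0],0],
    [[0.0048,0,0],0],
    [[0.0048,0,0],0]
  ]
}}

```text
time_s: 17.2
tcp_pos: [0.4737, -0.0159, 0.1093]
ee_rot: [[-0.015, -1.0, -0.0], [-1.0, 0.015, -0.0], [0.0, 0.0, -1.0]]
wrist_force: [0.2, 0.1, -0.8]
gripper_width: 0.092
gripper_force: 30.0
```

Request:
{"method": "apply_moves", "body": {
  "moves": [
    [[0.0048,0,0],0],
    [[0.0048,0,0],0],
    [[0.0048,0,0],0],
    [[0.0028,0,0],0],
    [[0,0,0],0]
  ]
}}

```text
time_s: 17.62
tcp_pos: [0.4734, -0.0332, 0.1093]
ee_rot: [[-0.015, -1.0, -0.0], [-1.0, 0.015, -0.0], [0.0, 0.0, -1.0]]
wrist_force: [-0.5, 0.3, -1.1]
gripper_width: 0.093
gripper_force: 30.0
```

Request:
{"method": "apply_moves", "body": {
  "moves": [
    [[0.0029,0,0],-3.6],
    [[0.0029,-0.0002,0],-5.0],
    [[0.0028,-0.0001,0],-5.0],
    [[0.0029,-0.0001,0],-5.0],
    [[0,0,0],0]
  ]
}}

```text
time_s: 18.03
tcp_pos: [0.4752, -0.0441, 0.1094]
ee_rot: [[0.306, -0.952, 0.0], [-0.952, -0.306, -0.0], [0.0, -0.0, -1.0]]
wrist_force: [0.0, 0.3, -1.8]
gripper_width: 0.088
gripper_force: 30.0
```

Request:
{"method": "apply_moves", "body": {
  "moves": [
    [[0.0028,-0.0001,0],-4.9],
    [[0.0029,-0.0002,0],-5.0],
    [[0.0029,-0.0001,0],-5.0],
    [[0.0028,-0.0001,0],-5.0],
    [[0,0,0],0]
  ]
}}

```text
time_s: 18.45
tcp_pos: [0.4806, -0.054, 0.1094]
ee_rot: [[0.61, -0.792, 0.0], [-0.792, -0.61, 0.0], [0.0, -0.0, -1.0]]
wrist_force: [-0.2, -0.1, -0.7]
gripper_width: 0.089
gripper_force: 30.0
```

```bash
python3 - <<'E'
from plan import *
S=at(q,0)[2]
s=r.sense();T=s["tcp_pos"][:2];ss=np.arange(.04,.12,.0005);xy,th,_=at(q,ss);i=np.hypot(*(xy-T).T).argmin();print("s",ss[i],(xy[i]-T)*1e3,np.degrees(th[i])%360)
plan(list(np.linspace(ss[i],S[2],5)[1:])+list(np.linspace(S[2],S[3],12)[1:]))
E
```

```text
s 0.07650000000000004 [-0.43981752 -0.02659362] 306.96889728566987
[ 0.48061536 -0.05402237  0.10936282] 307.61304901258063 [-0.1876971  -0.1336075  -0.68375257] 18.45
[[[0.0027, 0.0003, 0.0], -4.5], [[0.003, -0.0002, 0.0], -5.1], [[0.0029, -0.0001, 0.0], -5.2], [[0.003, -0.0001, 0.0], -5.1], [[0.0044, -0.0, 0.0], 0.0]]
[[[0.0044, -0.0, 0.0], 0.0], [[0.0045, -0.0, 0.0], 0.0], [[0.0044, -0.0, 0.0], 0.0], [[0.0045, -0.0, 0.0], 0.0], [[0.0044, -0.0, 0.0], 0.0]]
[[[0.0045, -0.0, 0.0], 0.0], [[0.0044, -0.0, 0.0], 0.0], [[0.0045, -0.0, 0.0], 0.0], [[0.0044, -0.0, 0.0], 0.0], [[0.0044, -0.0, 0.0], 0.0]]
```

Within 0.5 mm of the path and no contact force, so I'll go on.

Request:
{"method": "apply_moves", "body": {
  "moves": [
    [[0.0027,0.0003,0],-4.5],
    [[0.003,-0.0002,0],-5.1],
    [[0.0029,-0.0001,0],-5.2],
    [[0.003,-0.0001,0],-5.1],
    [[0,0,0],0]
  ]
}}

```text
time_s: 18.87
tcp_pos: [0.4889, -0.062, 0.1094]
ee_rot: [[0.843, -0.538, 0.0], [-0.538, -0.843, -0.0], [0.0, -0.0, -1.0]]
wrist_force: [-0.7, -0.3, -2.0]
gripper_width: 0.088
gripper_force: 30.0
```

Request:
{"method": "apply_moves", "body": {
  "moves": [
    [[0.0044,0,0],0],
    [[0.0044,0,0],0],
    [[0.0045,0,0],0],
    [[0.0044,0,0],0],
    [[0,0,0],0]
  ]
}}

```text
time_s: 19.28
tcp_pos: [0.5044, -0.0719, 0.1093]
ee_rot: [[0.843, -0.538, 0.001], [-0.538, -0.843, -0.0], [0.001, -0.0, -1.0]]
wrist_force: [-0.3, -1.0, -0.7]
gripper_width: 0.092
gripper_force: 30.0
```

Request:
{"method": "apply_moves", "body": {
  "moves": [
    [[0.0045,0,0],0],
    [[0.0044,0,0],0],
    [[0.0045,0,0],0],
    [[0.0044,0,0],0],
    [[0,0,0],0]
  ]
}}

```text
time_s: 19.7
tcp_pos: [0.5194, -0.0815, 0.1093]
ee_rot: [[0.844, -0.537, 0.0], [-0.537, -0.844, -0.0], [0.001, -0.0, -1.0]]
wrist_force: [-0.2, 2.0, -0.3]
gripper_width: 0.087
gripper_force: 30.0
```

```bash
python3 - <<'E'
from plan import *
S=at(q,0)[2]
s=r.sense();T=s["tcp_pos"][:2];ss=np.arange(.04,.16,.0005);xy,th,_=at(q,ss);i=np.hypot(*(xy-T).T).argmin();print("s",ss[i],S,(xy[i]-T)*1e3,np.degrees(th[i])%360)
plan(list(np.linspace(ss[i],S[3],4)[1:])+list(np.linspace(S[3],S[4],12)[1:])+[S[4]+.004])
E
```

```text
s 0.12450000000000008 [0.         0.05475247 0.08831398 0.13720385 0.16766771] [-0.05162641  0.05244126] 327.5064006396419
[ 0.51937549 -0.08151907  0.10930815] 327.53257160218845 [-0.24813732  1.97557894 -0.33365951] 19.7
[[[0.0042, -0.0, 0.0], 0.0], [[0.0042, -0.0, 0.0], 0.0], [[0.0042, -0.0, 0.0], 0.0], [[0.0028, 0.0001, 0.0], 4.8], [[0.0028, 0.0001, 0.0], 4.9]]
[[[0.0027, 0.0001, 0.0], 4.8], [[0.0028, 0.0002, 0.0], 4.8], [[0.0028, 0.0001, 0.0], 4.8], [[0.0027, 0.0001, 0.0], 4.8], [[0.0028, 0.0001, 0.0], 4.8]]
[[[0.0028, 0.0001, 0.0], 4.8], [[0.0027, 0.0001, 0.0], 4.9], [[0.0028, 0.0002, 0.0], 4.8], [[0.0028, 0.0001, 0.0], 4.7], [[0.004, -0.0, 0.0], 0.1]]
```

Request:
{"method": "apply_moves", "body": {
  "moves": [
    [[0.004,-0.0004,0],0],
    [[0.004,-0.0003,0],0],
    [[0.0042,0,0],0],
    [[0,0,0],0],
    [[0,0,0],0]
  ]
}}

```text
time_s: 20.12
tcp_pos: [0.5293, -0.0871, 0.1092]
ee_rot: [[0.844, -0.537, -0.0], [-0.537, -0.844, 0.0], [-0.0, 0.0, -1.0]]
wrist_force: [-0.6, 0.4, -1.3]
gripper_width: 0.092
gripper_force: 30.0
```

Request:
{"method": "apply_moves", "body": {
  "moves": [
    [[0.0028,0.0001,0],4.8],
    [[0.0028,0.0001,0],4.8],
    [[0,0,0],0]
  ]
}}

```text
time_s: 20.37
tcp_pos: [0.5338, -0.0905, 0.1094]
ee_rot: [[0.742, -0.671, 0.0], [-0.671, -0.742, -0.0], [0.0, -0.0, -1.0]]
wrist_force: [-0.1, 0.2, -1.5]
gripper_width: 0.091
gripper_force: 30.0
```

Request:
{"method": "apply_moves", "body": {
  "moves": [
    [[0.0027,0.0001,0],4.8],
    [[0.0028,0.0002,0],4.8],
    [[0.0028,0.0001,0],4.8],
    [[0.0027,0.0001,0],4.8],
    [[0,0,0],0]
  ]
}}

```text
time_s: 20.78
tcp_pos: [0.5404, -0.0991, 0.1093]
ee_rot: [[0.481, -0.876, -0.0], [-0.876, -0.481, -0.0], [-0.0, 0.0, -1.0]]
wrist_force: [0.0, 0.5, -1.8]
gripper_width: 0.092
gripper_force: 30.0
```

Request:
{"method": "apply_moves", "body": {
  "moves": [
    [[0.0028,0.0001,0],4.8],
    [[0.0028,0.0001,0],4.8],
    [[0.0027,0.0001,0],4.9],
    [[0,0,0],0],
    [[0,0,0],0]
  ]
}}

```text
time_s: 21.2
tcp_pos: [0.5432, -0.1066, 0.1093]
ee_rot: [[0.251, -0.968, -0.0], [-0.968, -0.251, 0.0], [-0.0, 0.0, -1.0]]
wrist_force: [-0.1, 0.5, -1.2]
gripper_width: 0.091
gripper_force: 30.0
```

```bash
python3 - <<'E'
from plan import *
S=at(q,0)[2]
s=r.sense();T=s["tcp_pos"][:2];ss=np.arange(.1,.2,.0005);xy,th,_=at(q,ss);i=np.hypot(*(xy-T).T).argmin();print("s",ss[i],S,(xy[i]-T)*1e3,np.degrees(th[i])%360)
plan(list(np.linspace(ss[i],S[4],3)[1:])+list(np.linspace(S[4],S[4]+.05,11)[1:]))
print(at(q,[S[4]+.05])[0])
E
```

```text
s 0.16050000000000006 [0.         0.05475247 0.08831398 0.13720385 0.16766771] [0.60884717 0.15849859] 287.00820792934576
[ 0.5432417  -0.1066081   0.10928071] 284.5116841850703 [-0.14840746  0.47128982 -1.20720287] 21.2
[[[0.0036, -0.0006, 0.0], 3.7], [[0.0036, 0.0002, 0.0], 6.2], [[0.005, 0.0, 0.0], 0.1], [[0.005, 0.0, 0.0], -0.0], [[0.005, 0.0, 0.0], -0.0]]
[[[0.005, 0.0, 0.0], -0.0], [[0.005, 0.0, 0.0], -0.0], [[0.005, 0.0, 0.0], -0.0], [[0.005, -0.0, 0.0], -0.0], [[0.005, -0.0, 0.0], -0.0]]
[[[0.005, -0.0, 0.0], -0.0], [[0.005, -0.0, 0.0], -0.0]]
[[ 0.54915289 -0.16331957]]
```

Request:
{"method": "apply_moves", "body": {
  "moves": [
    [[0.0036,-0.0006,0],3.7],
    [[0.0036,0.0002,0],6.2],
    [[0.005,0,0],0.1],
    [[0.005,0,0],0],
    [[0,0,0],0]
  ]
}}

```text
time_s: 21.62
tcp_pos: [0.5461, -0.1242, 0.1093]
ee_rot: [[0.077, -0.997, -0.0], [-0.997, -0.077, -0.0], [0.0, 0.0, -1.0]]
wrist_force: [-0.6, 0.6, -1.0]
gripper_width: 0.09
gripper_force: 30.0
```

Request:
{"method": "apply_moves", "body": {
  "moves": [
    [[0.005,0,0],0],
    [[0.005,0,0],0],
    [[0.005,0,0],0],
    [[0.005,0,0],0],
    [[0,0,0],0]
  ]
}}

```text
time_s: 22.03
tcp_pos: [0.5477, -0.1445, 0.1093]
ee_rot: [[0.074, -0.997, -0.0], [-0.997, -0.074, -0.0], [0.0, 0.0, -1.0]]
wrist_force: [-0.4, 0.6, -0.8]
gripper_width: 0.088
gripper_force: 30.0
```

Request:
{"method": "apply_moves", "body": {
  "moves": [
    [[0.005,0,0],0],
    [[0.005,0,0],0],
    [[0.005,0,0],0],
    [[0.004,0,0],0],
    [[0,0,0],0]
  ]
}}

```text
time_s: 22.45
tcp_pos: [0.5491, -0.1633, 0.1093]
ee_rot: [[0.074, -0.997, 0.0], [-0.997, -0.074, -0.0], [0.0, 0.0, -1.0]]
wrist_force: [1.1, -0.5, -1.7]
gripper_width: 0.089
gripper_force: 30.0
```

Request:
{"method": "apply_moves", "body": {
  "moves": [
    [[0.004,0,0],-0.3],
    [[0.004,0,0],0],
    [[0.003,0,0],0],
    [[0.002,0,0],0],
    [[0,0,0],0]
  ]
}}

```text
time_s: 22.87
tcp_pos: [0.5501, -0.1758, 0.1093]
ee_rot: [[0.079, -0.997, 0.0], [-0.997, -0.079, -0.0], [0.0, -0.0, -1.0]]
wrist_force: [-0.2, 0.2, -1.6]
gripper_width: 0.088
gripper_force: 30.0
```

Request:
{"method": "apply_moves", "body": {
  "moves": [
    [[0.001,0,0],0],
    [[0.001,0,0],0],
    [[0.001,0,0],0],
    [[0,0,0],0],
    [[0,0,0],0]
  ]
}}

```text
time_s: 23.28
tcp_pos: [0.5503, -0.1784, 0.1093]
ee_rot: [[0.08, -0.997, -0.0], [-0.997, -0.08, 0.0], [-0.0, 0.0, -1.0]]
wrist_force: [-0.3, 0.1, -0.5]
gripper_width: 0.09
gripper_force: 30.0
```

Request:
{"method": "apply_moves", "body": {
  "moves": [
    [[0.001,0,0],0],
    [[0.001,0,0],0],
    [[0.0005,0,0],0],
    [[0,0,0],0],
    [[0,0,0],0]
  ]
}}

```text
time_s: 23.7
tcp_pos: [0.5506, -0.1809, 0.1094]
ee_rot: [[0.079, -0.997, 0.0], [-0.997, -0.079, 0.0], [-0.0, -0.0, -1.0]]
wrist_force: [0.4, 0.1, -0.9]
gripper_width: 0.093
gripper_force: 30.0
```

Request:
{"method": "apply_moves", "body": {
  "moves": [
    [[0.0008,0,0],0],
    [[0.0007,0,0],0],
    [[0,0,0],0],
    [[0,0,0],0]
  ]
}}

```text
time_s: 24.03
tcp_pos: [0.5507, -0.1825, 0.1094]
ee_rot: [[0.079, -0.997, 0.0], [-0.997, -0.079, 0.0], [-0.0, -0.0, -1.0]]
wrist_force: [-0.5, 1.1, -1.5]
gripper_width: 0.091
gripper_force: 30.0
```

Request:
{"method": "apply_moves", "body": {
  "moves": [
    [[0.0005,0,0],0],
    [[0.0005,0,0],0],
    [[0,0,0],0],
    [[0,0,0],0]
  ]
}}

```text
time_s: 24.37
tcp_pos: [0.5507, -0.1834, 0.1093]
ee_rot: [[0.08, -0.997, -0.0], [-0.997, -0.08, 0.0], [-0.0, 0.0, -1.0]]
wrist_force: [-0.3, -0.8, -0.8]
gripper_width: 0.09
gripper_force: 30.0
```

Request:
{"method": "apply_moves", "body": {
  "moves": [
    [[0.0005,0,0],0],
    [[0.0003,0,0],0],
    [[0,0,0],0],
    [[0,0,0],0]
  ]
}}

```text
time_s: 24.7
tcp_pos: [0.5508, -0.1838, 0.1093]
ee_rot: [[0.08, -0.997, -0.0], [-0.997, -0.08, 0.001], [-0.001, 0.0, -1.0]]
wrist_force: [-0.1, 2.2, 0.3]
gripper_width: 0.087
gripper_force: 30.0
```

Contact with the collar: 2.2 N at y = -0.184. Now I'll lower until the eye rests on the rod, so that letting go drops nothing.

Request:
{"method": "apply_moves", "body": {
  "moves": [
    [[0,0,0.0008],0],
    [[0,0,0.0008],0],
    [[0,0,0.0006],0],
    [[0,0,0],0],
    [[0,0,0],0]
  ]
}}

```text
time_s: 25.12
tcp_pos: [0.551, -0.1839, 0.1073]
ee_rot: [[0.08, -0.997, 0.001], [-0.997, -0.08, 0.0], [-0.0, -0.001, -1.0]]
wrist_force: [-0.2, 4.4, 1.2]
gripper_width: 0.09
gripper_force: 30.0
```

Request:
{"method": "apply_moves", "body": {
  "moves": [
    [[0,0,0.0004],0],
    [[0,0,0.0002],0],
    [[0,0,0],0],
    [[0,0,0],0]
  ]
}}

```text
time_s: 25.45
tcp_pos: [0.5511, -0.1839, 0.1068]
ee_rot: [[0.08, -0.997, 0.001], [-0.997, -0.08, 0.0], [-0.0, -0.001, -1.0]]
wrist_force: [-0.2, 6.0, 2.1]
gripper_width: 0.09
gripper_force: 30.0
```

Request:
{"method": "apply_moves", "body": {
  "moves": [
    [[-0.0006,0,0],0],
    [[0,0,0],0],
    [[0,0,0],0],
    [[0,0,0],0]
  ]
}}

```text
time_s: 25.78
tcp_pos: [0.5509, -0.1838, 0.1065]
ee_rot: [[0.08, -0.997, 0.0], [-0.997, -0.08, -0.0], [0.0, -0.0, -1.0]]
wrist_force: [-1.1, 1.5, 0.8]
gripper_width: 0.089
gripper_force: 30.0
```

Request:
{"method": "apply_moves", "body": {
  "moves": [
    [[0,0,0.0003],0],
    [[0,0,0],0],
    [[0,0,0],0]
  ]
}}

```text
time_s: 26.03
tcp_pos: [0.5509, -0.1838, 0.1063]
ee_rot: [[0.08, -0.997, 0.0], [-0.997, -0.08, -0.0], [0.0, -0.0, -1.0]]
wrist_force: [-0.2, 1.3, 0.8]
gripper_width: 0.087
gripper_force: 30.0
```

Request:
{"method": "apply_moves", "body": {
  "moves": [
    [[0.0003,0,0.0003],0],
    [[0,0,0],0],
    [[0,0,0],0],
    [[0,0,0],0]
  ]
}}

```text
time_s: 26.37
tcp_pos: [0.5509, -0.1839, 0.1062]
ee_rot: [[0.08, -0.997, 0.0], [-0.997, -0.08, 0.0], [0.0, -0.0, -1.0]]
wrist_force: [-0.4, 3.4, 2.9]
gripper_width: 0.089
gripper_force: 30.0
```

The eye rests on the rod and presses lightly on the collar. Letting go.

Request:
{"method": "apply_moves", "body": {
  "moves": [
    [[0,0,0],0],
    [[0,0,0],0],
    [[0,0,0],0],
    [[0,0,0],0],
    [[0,0,0],0]
  ],
  "hand": 0.04
}}

```text
time_s: 26.78
tcp_pos: [0.5506, -0.1842, 0.1057]
ee_rot: [[0.079, -0.997, -0.001], [-0.997, -0.079, -0.0], [0.0, 0.001, -1.0]]
wrist_force: [0.2, 0.7, 0.0]
gripper_width: 0.383
gripper_force: 0.0
```

Request:
{"method": "apply_moves", "body": {
  "moves": [
    [[0,0,0],0],
    [[0,0,0],0],
    [[0,0,0],0]
  ]
}}

```text
time_s: 27.03
tcp_pos: [0.5508, -0.184, 0.1059]
ee_rot: [[0.079, -0.997, -0.0], [-0.997, -0.079, -0.0], [0.0, 0.0, -1.0]]
wrist_force: [-0.3, -1.5, 0.5]
gripper_width: 0.453
gripper_force: 0.0
```

```bash
python3 - <<'E'
from h import *
np.set_printoptions(precision=4,suppress=True)
s=r.sense();print(s["tcp_pos"],s["wrist_force"],s["gripper_width"],s["gripper_force"])
p=imaging.capture("wrist")
for t in("eye","carrier","stop"):
    m=models.place_of(p,t)
    if m:uv=np.array(m[0]["at"])*[640,480];print(t,uv,m[0]["confidence"],onz(p,uv,dict(carrier=.057,eye=.112,stop=.115)[t]))
E
```

```text
[ 0.5508 -0.184   0.1059] [-0.3206 -1.4704  0.4891] 0.45281184908586514 0.0
eye [311.296 280.8  ] 0.79 [ 0.5527 -0.1834  0.112 ]
carrier [313.728 252.48 ] 0.85 [ 0.5515 -0.1817  0.057 ]
stop [316.48  275.376] 0.87 [ 0.5504 -0.1875  0.115 ]
```

Request:
{"method": "apply_moves", "body": {
  "moves": [
    [[0,0,-0.008],0],
    [[0,0,-0.012],0],
    [[0,0,-0.015],0],
    [[0,0,-0.02],0],
    [[0,0,-0.02],0]
  ]
}}

```text
time_s: 27.65
tcp_pos: [0.5506, -0.1839, 0.1821]
ee_rot: [[0.08, -0.997, -0.0], [-0.997, -0.08, -0.0], [0.0, 0.0, -1.0]]
wrist_force: [-0.6, 1.0, 0.2]
gripper_width: 0.461
gripper_force: 0.0
```

Request:
{"method": "apply_moves", "body": {
  "moves": [
    [[0,0,-0.02],0],
    [[0,0,-0.02],0],
    [[0,0,-0.02],0],
    [[0,0,-0.02],0],
    [[0,0,0],0]
  ]
}}

```text
time_s: 28.07
tcp_pos: [0.553, -0.1848, 0.2667]
ee_rot: [[0.08, -0.997, 0.01], [-0.997, -0.08, -0.003], [0.003, -0.009, -1.0]]
wrist_force: [1.1, -0.6, 0.9]
gripper_width: 0.46
gripper_force: 0.0
```

Request:
{"method": "apply_moves", "body": {
  "moves": [
    [[0,0,0],0],
    [[0,0,0],0],
    [[0,0,0],0],
    [[0,0,0],0],
    [[0,0,0],0]
  ]
}}

```text
time_s: 28.48
tcp_pos: [0.5504, -0.1839, 0.26]
ee_rot: [[0.08, -0.997, -0.002], [-0.997, -0.08, 0.0], [-0.0, 0.002, -1.0]]
wrist_force: [-0.6, 0.6, -0.4]
gripper_width: 0.463
gripper_force: 0.0
```

```bash
python3 - <<'E'
from rod import *
np.set_printoptions(precision=4,suppress=True,linewidth=160)
s=r.sense();print(s["tcp_pos"],s["wrist_force"],s["time_s"])
for n in("wrist","scene","top"):
  p=imaging.capture(n)
  for t in("eye","carrier","stop"):
    m=models.place_of(p,t)
    if m:uv=np.array(m[0]["at"])*[640,480];print(n,t,uv,m[0]["confidence"],onz(p,uv,dict(carrier=.057,eye=.112,stop=.115)[t]))
  if n=="wrist":
    # brightness along rod direction, beside the tab at ring/collar radius
    im=rodpts(p,.115,(.53,.575),(-.21,-.16)).max(2)
    for dx in(-.0085,.0085):
        c=int((.5508+dx-.53)/.0005);print(dx,im[:,c-1:c+2].mean(1)[::2].astype(int))
E
```

```text
[ 0.5504 -0.1839  0.26  ] [-0.5774  0.6206 -0.4311] 28.4833
wrist eye [311.168 219.504] 0.58 [ 0.5534 -0.1814  0.112 ]
wrist carrier [313.472 206.016] 0.75 [ 0.5517 -0.1835  0.057 ]
wrist stop [311.808 212.592] 0.68 [ 0.5533 -0.188   0.115 ]
-0.0085 [126 126 126 129 140 147 157 176 169 156 177 198 200 183 161 164 170 166 158 150 137 145 180 201 203 203 201 200 199 197 185 149  92  56  46  46  46  46  47
  48  46  46  45  45  46  46  45  50  60  68]
0.0085 [121 124 127 127 128 133 138 154 187 183 124  89  97 101 102 101 101 102 101 101 102 104 118 163 204 214 215 216 217 218 216 206 171 134 125 112  83  59  49
  49  48  52  64  72  65  70  77  64  51  48]
scene eye [403.904 202.176] 0.57 [ 0.5686 -0.1949  0.112 ]
scene carrier [402.816 218.304] 0.48 [ 0.5638 -0.1938  0.057 ]
top eye [432.32  208.896] 0.56 [ 0.5532 -0.189   0.112 ]
top carrier [424.576 215.616] 0.59 [ 0.5498 -0.1798  0.057 ]
top stop [431.68  209.088] 0.4 [ 0.552  -0.1869  0.115 ]
```

The brightness profile shows the 12 mm collar running straight into the 10 mm ring, with no gap. The hand is clear, so I'm handing the job in.

```bash
python3 -c "
from station import r
print(r.finish_job())"
```

```text
the job is handed in; nothing more can be done
None
```

The carrier went over the rod's open end and round both bends, was pressed home at about 3 N, then let go; it hangs at the stop collar with no gap visible in the last wrist image, and the job was handed in at about 29 s (the first grasp shut on top of the tab and was redone; no verdict came back).

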